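# Clamp the mixing beaker in the angled vise and scrub it out

## Robot

A 6-joint arm with a two-finger parallel gripper is mounted at the origin on the work surface. World frame = base frame: x ahead of the robot, y to its left, z up, the work surface at z = 0. Lengths are in m, angles in rad, forces in N, time in s.
With the tool pointing down it reaches from about 0.35 to 0.775 m from the base axis. Payload 5.5 kg.
Tool frame: the origin (TCP) lies at the very end of the fingers, on their centre line; the grasp point (between the pads) lies grip_point_offset behind it (grip_point_offset is the distance from the TCP to the grasp point, in m); z points along the fingers, y is the line along which they close (so a half turn about z gives the same grasp; the last joint's range is limited). The gripper opens to 85 mm and grips with 20 to 120 N. Pads are 22 mm wide; open, the fingers measure 114 mm over their backs; the gripper's body (76 mm by 85 mm) begins 54 mm behind the grasp point. The pads swing forward as they close: fully open they stand 13 mm farther back than shut.
Start: joints at [1.156, 0.313, 0.046, 1.304, 0, 1.431], TCP at [0.156, 0.553, 0.196] pointing down, gripper open.
Joint ranges: [-2.76, 2.76], [-0.86, 1.69], [-1.03, 1.26], [-2.2, 2.34], [-1.47, 1.5], [-3.14, 3.14]. Speed limits (rad/s): [2.57, 2.57, 3.14, 3.14, 3.14, 3.14].

## Interface

Orientations are given as a rotation vector (axis times angle).
In Python, from bench import state, grab_frame, job_done, grip_point_offset gives the robot as it stands. The module is installed in compiled form; this text tells all that it offers.
- The arm moves only by the shell command python3 -m pendant 'ROWS' [FORCE]. ROWS is JSON, one flat list of numbers, 5 for each row, row after row: the shift along the tool's x, y, z in mm, then the turn about the tool's z in rad, then the opening, from 0 (shut) to 1 (fully open). A call has 1 to 8 rows; each row is the pose to reach, as a shift and turn from the pose commanded when the call began, along the tool's axes at that moment; what a row does not reach only later rows make up. A row lasts 1/12 s, in which the tool goes at most 41.7 mm and 7.16 degrees, less where a joint would pass 70% of its speed; a pose out of reach is approached as far as the arm can. A call with a gripper value outside its range is refused whole. The fingers move at their own pace and stop on an object; FORCE is the grip in N (left out, the last holds). Time passes only in rows, so rows that repeat a pose let the fingers close. It gives the time, the measured TCP pose, the force, the opening and the grip force at its end, in the units of the state.
- state(): the state, without advancing time (a new reading comes with each control period).
- grab_frame(name): name is "side" or "top"; returns a dict with "frame" (480x640x3 uint8, blue, green, red), "range_z" (480x640 float32, m along the optical axis (not along the pixel's ray), 0 where there is no reading), "fx", "fy", "cx", "cy" (pixels), "k1" (the pictures are not rectified: a ray, as slopes to the right and down, at radius r is drawn at 1 + k1 r^2 times it, then the intrinsics apply), "pose" (4x4, takes a point from camera to world coordinates). Camera axes: x right, y down, z forward; pixel columns grow to the right and rows downward; lengths in m; the calibration is good to about 2 mm. A picture is of the moment at which its call begins.
- job_done(): hands the job in; it is judged then, once.
The state is a dict: "time": time; "qpos": joint angles; "qvel": joint speeds; "tau": joint torques, N m; "position": TCP position; "eef_rot": TCP orientation; "ft_force": force on the tool from outside, world axes, zero at the start; "moment": the same for the moment, N m; "finger_gap": finger opening in m; "grip_force": force on a finger pad.
Only numpy, scipy, OpenCV 4.12 (cv2) and the standard library are available. Lean on these libraries where they do the work, as an engineer would, in place of code of your own. Each camera call takes 0.05 s, during which the arm holds its last target. There are 200 camera calls.

## Task

Turn the vise's crank over the top, away from the robot, until the sliding jaw grips the leaning mixing beaker firmly. Then take the round-headed bottle brush from its pot and scrub inside the beaker, three times down to the bottom with the brush drawn well over half-way back up after each. Finally stand the brush back in the same pot, bristles down, leaving the beaker clamped in the vise and all other things where they are.

Things in the scene. Friction and masses are not known exactly. Their poses are not given: they have to be found in the camera images.
- vise: Fixed grey quick-action vise on a 170 x 200 mm base. Origin: table level, middle of the vise; its x points away from the mouth side, +y to the fixed jaw, -y to the crank. The beaker leans in it 30 degrees from vertical, mouth towards -x, on a sloping steel bed with a foot stop; jaws on both sides, rubber faced. The nut block on the -y side reaches 118 mm high, jaws about 130 mm, the bed 105 mm.
- vise_seat (a point): Where the centre of the beaker's underside sits, on the vise, 49 mm above the table. Axes as the vise's.
- crank_hub (a point): Point on the crank's level axis (which runs along the vise's y), in the plane of the crank arm, 90 mm above the table, 125 mm to the -y side of the vise's middle. Axes as the vise's.
- crank_grip (a point): Middle of the crank's black handle, a level round rod 16 mm thick and 75 mm long, along the vise's y, 50 mm from the crank axis; this point is 40 mm outside the arm's plane. It turns with the crank.
- crank (a joint): Crank angle, rad. In vise axes the handle is at hub + 50 mm x (-cos(q+0.2), 0, sin(q+0.2)): at 0 it is level on the mouth side, and it passes over the top as the jaw closes 10 mm per rad. The jaw meets the beaker at about 2.3 to 2.45 rad; the crank stays where it is left. Turning takes about 3 N at the handle, clamping about 8 N.
- jaw: The vise's sliding jaw (rubber face 50 x 56 mm), on the crank side of the beaker; origin fixed in the jaw, coinciding with the vise's origin when the crank is at 0, and sliding along the vise's +y.
- beaker: Loose white plastic mixing beaker, outside 70 mm across and 115 mm long, wall 3.5 mm, floor 5 mm. Origin: centre of its underside; its z runs along its axis to the mouth.
- beaker_in (a point): Centre of the beaker's inner floor, axes as the beaker's.
- beaker_rim (a point): Centre of the beaker's mouth, 115 mm along its axis.
- brush: Bottle brush 177 mm long, 80 g, standing bristles down in its pot. Origin (also brush_tip): centre of the round flat end of the bristle head, z up along the brush. Rigid grey bristle head 40 mm across, from 0 to 55 mm; steel stem 10 mm thick; square wooden handle 22 x 22 mm from 105 to 177 mm, sides along the brush's x and y.
- brush_tip (a point): Centre of the flat end of the bristle head.
- brush_grip (a point): Point on the handle's axis 145 mm from the bristle end, a good place to grip.
- brush_pot: Fixed white tapered pot that holds the bottle brush, 85 mm high, 80 mm across the rim and 60 mm at the foot, wall 4 mm, floor 6 mm thick (inside 52 mm across at the floor, 72 mm at the mouth). Origin: centre of its underside, on the table.
- tool_pot: A pot of the same shape, holding a flat steel spatula; not to be used. Its place and the brush pot's may be swapped.
- spatula: Flat steel spatula 165 mm long, standing in the other pot; leave alone.
- cast_a: Round plaster cast, 80 mm across, about 60 mm high; leave alone.
- cast_b: Round plaster cast, 110 mm across, about 65 mm high; leave alone.
- cast_c: Round plaster cast, 100 mm across, about 65 mm high; leave alone.
- wash_bottle: Plastic bottle, 56 mm across, 140 mm high; leave alone.
- wax_knife: Wooden-handled hand tool 170 mm long, lying on the table; leave alone.
- small_cup: Small grey cup, 60 mm across, 50 mm high; leave alone.
Mind the look-alikes: they are no part of the job. What is shaped like the beaker but purple is not meant.

How it is judged:
On the way, in this order (a step that is already met when the one before it is completed fails the run):
1. the sliding jaw presses the beaker with more than 5 N (contact force between jaw and beaker above 5 N), for 0.2 s.
2. stroke 1: with the beaker clamped, the brush end is within 26 mm of the centre of the beaker's inner floor (distance between brush_tip and beaker_in below 0.026 m and contact force between jaw and beaker above 1.5 N), for 0.05 s.
3. stroke 1: the brush end is drawn back more than 55 mm above the inner floor (z of brush_tip in the frame of beaker_in above 0.055 m), for 0.05 s.
4. stroke 2: with the beaker clamped, the brush end is within 26 mm of the centre of the beaker's inner floor (all of step 2), for 0.05 s.
5. stroke 2: the brush end is drawn back more than 55 mm above the inner floor (z of brush_tip in the frame of beaker_in above 0.055 m), for 0.05 s.
6. stroke 3: with the beaker clamped, the brush end is within 26 mm of the centre of the beaker's inner floor (all of step 4), for 0.05 s.
7. stroke 3: the brush end is drawn back more than 55 mm above the inner floor (z of brush_tip in the frame of beaker_in above 0.055 m), for 0.05 s.
At the end, for the whole second after the job is handed in: The jaw still presses the beaker (over 1.5 N), which is within 20 mm of its seat and 8 degrees of its 30 degree lean; the brush stands at rest in its own pot, bristles down, within 15 degrees of upright, its end within 15 mm of the pot's centre and under 15 mm above the pot's underside (contact force between jaw and beaker above 1.5 N and distance between beaker and vise_seat below 0.02 m and angle between the z axis of beaker and the z axis of vise, either way round between 0.39 and 0.66 rad and horizontal distance between brush_tip and brush_pot below 0.015 m and z of brush_tip in the frame of brush_pot below 0.015 m and angle between brush's own z axis and vertical below 0.26 rad and linear speed of brush below 0.03 m/s); the robot touches nothing.
It fails at once if a bystander (cast, bottle, knife, cup or spatula) is moved more than 25 mm (distance of any of cast_a, cast_b, cast_c, wash_bottle, wax_knife, small_cup, spatula from where it was at the start of the episode above 0.025 m).
It also fails if it takes over 64 s, if anything falls off the work surface, if the arm or the gripper's body presses on something with over 40 N, if the wrist force passes 120 N, or if a joint passes its speed limit or range.

## Working session

There is one attempt and no reset: what is moved stays moved. The work goes in short steps, Python scripts to look and compute and a shell command to move; the robot and the scene stay as the last step left them, time stands still between calls to the robot, and variables do not carry over. Pictures are saved under pics/ and viewed, at most 10 in all, crops included, and the job is handed in when it is done.

```bash
mkdir -p pics; cat > h.py <<'E'
import numpy as np, cv2
from scipy.spatial.transform import Rotation as R
from bench import state, grab_frame, job_done, grip_point_offset
def cloud(f):
    h,w=f["range_z"].shape
    u,v=np.meshgrid(np.arange(w),np.arange(h))
    xd=(u-f["cx"])/f["fx"]; yd=(v-f["cy"])/f["fy"]
    x,y=xd.copy(),yd.copy()
    for _ in range(10):
        s=1+f["k1"]*(x*x+y*y); x,y=xd/s,yd/s
    z=f["range_z"]; P=np.stack([x*z,y*z,z],-1)
    T=np.array(f["pose"]); W=P@T[:3,:3].T+T[:3,3]; W[z<=0]=np.nan
    return W
E
python3 - <<'E'
from h import *
print(state(),grip_point_offset)
for n in("side","top"):
    f=grab_frame(n); np.savez(n+"0.npz",W=cloud(f),I=f["frame"]); cv2.imwrite(f"pics/{n}0.png",f["frame"]); print(n,f["pose"],f["fx"],f["k1"])
E
```

```text
{'time': 0.0, 'qpos': array([ 1.15637348e+00,  3.14030002e-01,  4.49756818e-02,  1.30360500e+00,
       -4.97534602e-05,  1.43121988e+00]), 'qvel': array([ 8.63601964e-04, -2.17551829e-04, -7.79851638e-05,  2.17572621e-04,
       -3.10581779e-04,  4.85852799e-04]), 'tau': array([-7.96484946e-04, -4.80628824e+01,  2.98532975e+01,  1.94621732e-02,
       -4.47586426e-04, -1.67383590e-06]), 'position': array([0.15582993, 0.55287614, 0.19479075]), 'eef_rot': array([-4.30306637e-01, -3.11151608e+00,  2.83578285e-03]), 'ft_force': array([ 0.02379859, -0.94599928,  0.58692191]), 'moment': array([-0.03799865,  0.03451889,  0.04438231]), 'grip_force': 0.0, 'finger_gap': 0.08537927165547239} 0.0187
side [[ 0.99703167 -0.05126499  0.05744353  0.49232172]
 [-0.07692026 -0.69557528  0.71432367 -0.96115179]
 [ 0.0033365  -0.71662188 -0.6974539   1.03035398]
 [ 0.          0.          0.          1.        ]] 571.1412741080875 -0.044276781304576227
top [[ 1.54305848e-03 -9.96607898e-01  8.22819290e-02  4.86808037e-01]
 [-9.99603280e-01  7.76799768e-04  2.81545551e-02 -4.72778365e-02]
 [-2.81229686e-02 -8.22927302e-02 -9.96211326e-01  1.14445314e+00]
 [ 0.00000000e+00  0.00000000e+00  0.00000000e+00  1.00000000e+00]] 526.0748128233885 -0.127801148282394
```

View pics/top0.png

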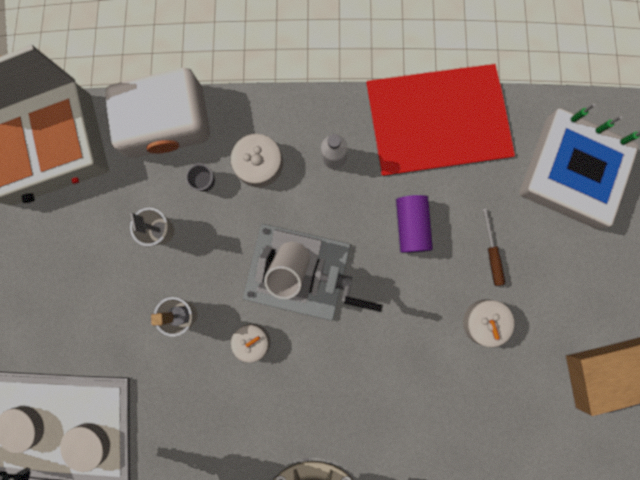

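View pics/side0.png

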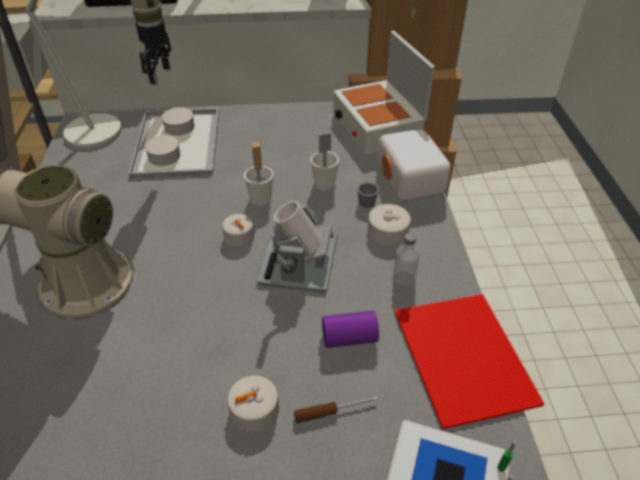

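The top view shows the vise at about (298,272), with the crank handle at (362,303). The brush stands in the pot at (172,317), with its wooden handle at (160,320). The spatula pot is at (148,227) and a cast is at (250,343). The side view agrees: brush (257,160), vise (300,255), crank handle (270,263).

```bash
python3 - <<'E'
from h import *
D={n:np.load(n+"0.npz") for n in("top","side")}
np.set_printoptions(precision=4,suppress=True)
t=D["top"]["W"]; s=D["side"]["W"]
for p in [(262,226),(350,240),(335,318),(246,302),(255,290),(320,310),(172,345)]: print(p,t[p[1],p[0]])
# handle dark pixels
def dark(n,u0,u1,v0,v1,zlo):
    I=D[n]["I"][v0:v1,u0:u1].max(-1);W=D[n]["W"][v0:v1,u0:u1]
    m=(I<45)&(W[...,2]>zlo); P=W[m]; c=np.median(P,0); P=P[np.linalg.norm(P-c,axis=1)<.06]
    c=P.mean(0);d=np.linalg.svd(P-c)[2][0]; k=(P-c)@d
    print(n,"handle",len(P),c,d,k.min(),k.max(),P[:,2].max(),np.percentile(P[:,2],[10,50,90]))
dark("top",340,392,290,318,.05); dark("side",258,280,245,285,.05)
def wood(n,u0,u1,v0,v1):
    I=D[n]["I"][v0:v1,u0:u1].astype(int);W=D[n]["W"][v0:v1,u0:u1]
    m=(I[...,2]-I[...,0]>35)&(W[...,2]>.08); P=W[m]
    print(n,"wood",len(P),P.mean(0),P.min(0),P.max(0))
    tp=P[P[:,2]>P[:,2].max()-.012]; print(" top",len(tp),tp.mean(0),tp.min(0),tp.max(0))
    for z in np.arange(.1,.19,.02):
        q=P[abs(P[:,2]-z)<.01]; 
        if len(q): print("  ",z,len(q),q.mean(0))
wood("top",140,200,295,340); wood("side",240,280,135,180)
# pot rim points
for n,(u0,u1,v0,v1) in {"top":(145,200,290,345),"side":(238,282,155,215)}.items():
    W=D[n]["W"][v0:v1,u0:u1].reshape(-1,3); q=W[abs(W[:,2]-.085)<.005]
    A=np.c_[2*q[:,:2],np.ones(len(q))]; x=np.linalg.lstsq(A,(q[:,:2]**2).sum(1),rcond=None)[0]
    print(n,"rim",len(q),x[:2],np.sqrt(x[2]+x[:2]@x[:2]))
# vise base rect: points 5..35 mm
W=t[215:330,235:365].reshape(-1,3)
print(np.histogram(W[:,2],bins=np.arange(-.01,.16,.005)))
E
python3 - <<'E'
import cv2
import sys; sys.path.insert(0,'.')
import numpy as np
a=cv2.imread('pics/top0.png')[210:350,130:400];b=cv2.imread('pics/side0.png')[130:300,215:355]
a=cv2.resize(a,None,fx=2,fy=2,interpolation=3);b=cv2.resize(b,None,fx=1.7,fy=1.7,interpolation=3)
o=np.zeros((max(a.shape[0],b.shape[0]),a.shape[1]+b.shape[1],3),np.uint8);o[:a.shape[0],:a.shape[1]]=a;o[:b.shape[0],a.shape[1]:]=b
cv2.imwrite('pics/z0.png',o);print(o.shape)
E
```

```text
(262, 226) [0.6173 0.1107 0.0174]
(350, 240) [ 0.5885 -0.0802 -0.0038]
(335, 318) [ 0.4191 -0.0473  0.0034]
(246, 302) [0.4527 0.1465 0.0013]
(255, 290) [0.479  0.1249 0.0149]
(320, 310) [ 0.4368 -0.0153  0.0157]
(172, 345) [0.3569 0.3105 0.001 ]
top handle 242 [ 0.4546 -0.0991  0.1357] [-0.2211 -0.9752  0.0137] -0.03298578125160581 0.036259367077539274 0.14133517211669844 [0.1329 0.136  0.1384]
side handle 134 [ 0.4561 -0.1055  0.1316] [-0.2392 -0.9709 -0.0077] -0.03821218513831934 0.034955097160376744 0.1380962767379108 [0.1292 0.1319 0.1341]
top wood 130 [0.4256 0.2832 0.1829] [0.4157 0.2722 0.153 ] [0.4352 0.2942 0.1888]
 top 124 [0.4253 0.2832 0.1839] [0.4157 0.2728 0.1795] [0.4346 0.2942 0.1888]
   0.16000000000000003 5 [0.4327 0.2838 0.1577]
   0.18000000000000002 125 [0.4253 0.2831 0.1839]
side wood 154 [0.4261 0.2765 0.1552] [0.4163 0.2685 0.1131] [0.4348 0.2984 0.1855]
 top 47 [0.4254 0.2813 0.1784] [0.4163 0.2685 0.1736] [0.4348 0.2984 0.1855]
   0.12000000000000001 26 [0.4262 0.2744 0.1216]
   0.14 37 [0.4259 0.2738 0.1411]
   0.16000000000000003 36 [0.4269 0.2747 0.1597]
   0.18000000000000002 55 [0.4257 0.2804 0.1775]
top rim 248 [0.4252 0.2834] 0.0367713733030471
side rim 94 [0.4264 0.282 ] 0.03540945266768526
(array([  18, 1939, 4906,  331,  879, 1952,  174,   14,   35,   33,   68,
        116,  104,  113,  181,  281,  301,  121,  128,  128,  195,  219,
        260,  355,  349,  419,  300,  214,  202,  191,   67,   77,   73]), array([-0.01 , -0.005,  0.   ,  0.005,  0.01 ,  0.015,  0.02 ,  0.025,
        0.03 ,  0.035,  0.04 ,  0.045,  0.05 ,  0.055,  0.06 ,  0.065,
        0.07 ,  0.075,  0.08 ,  0.085,  0.09 ,  0.095,  0.1  ,  0.105,
        0.11 ,  0.115,  0.12 ,  0.125,  0.13 ,  0.135,  0.14 ,  0.145,
        0.15 ,  0.155]))
(289, 778, 3)
```

View pics/z0.png

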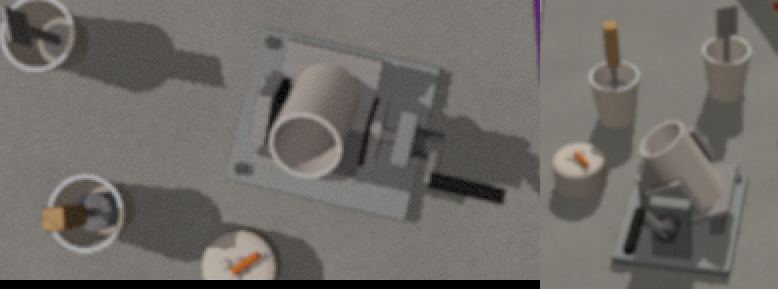

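The crops confirm it: the square wooden brush handle is upright in its pot, the beaker leans toward the robot, and the crank handle sits on the mouth side, above the hub. Next I'll fit the vise plate and the brush yaw.

```bash
python3 - <<'E'
from h import *
np.set_printoptions(precision=4,suppress=True)
W=np.load("top0.npz")["W"]; t=W[215:330,235:365]
m=(t[...,2]>.0115)&(t[...,2]<.022)
m=cv2.morphologyEx(m.astype(np.uint8),cv2.MORPH_OPEN,np.ones((3,3)))>0
P=t[m]; r=cv2.minAreaRect((P[:,:2]*1000).astype(np.float32)); print("plate",r,np.median(P[:,2]))
s=np.load("side0.npz")["W"][225:300,250:345]
P2=s[(s[...,2]>.010)&(s[...,2]<.022)];print("side",cv2.minAreaRect((P2[:,:2]*1000).astype(np.float32)))
a=W[295:340,140:200].reshape(-1,3); q=a[(a[:,2]>.176)&(a[:,2]<.195)]
print("brush top",cv2.minAreaRect((q[:,:2]*1000).astype(np.float32)),len(q))
c=np.array(r[0])/1000; 
for yaw in (-.20,-.225,-.25):
    Rz=R.from_euler("z",yaw).as_matrix()
    for hw in ([.4546,-.0991,.128],[.456,-.1055,.124]):
        print(yaw,"handle in vise",Rz.T@(np.array(hw)-[*c,0]))
# beaker: rim fit from points within the mouth plane; print outline
b=W[230:305,255:325].reshape(-1,3)
Rz=R.from_euler("z",-.225).as_matrix(); v=(b-[*c,0])@Rz
ax=np.array([-.5,0,np.sqrt(3)/2]); seat=np.array([0,0,.049])
# rim points: near top along axis
h=(v-seat)@ax
from collections import Counter
near=np.abs(v[:,1])<.045
print(np.histogram(h[near],bins=np.arange(.06,.15,.005)))
q=v[near&(h>.105)&(h<.13)]
print(q.min(0),q.max(0),q.mean(0))
# joint fit of outside cylinder: unknown cx, cy
e1=np.array([np.sqrt(3)/2,0,.5])
q=v[near&(h>.02)&(h<.105)&(v[:,2]>.07)]; q=q[q@e1>-.0]
A=np.c_[2*(q@e1),2*q[:,1],np.ones(len(q))]; y=(q@e1)**2+q[:,1]**2
x=np.linalg.lstsq(A,y,rcond=None)[0]; print("cyl",len(q),x[:2],np.sqrt(x[2]+x[0]**2+x[1]**2),"seat e1",seat@e1)
E
```

```text
plate ((519.65185546875, 36.204795837402344), (200.7012939453125, 168.31027221679688), 76.92284393310547) 0.016209250214182847
side ((503.7771301269531, 25.25757598876953), (196.21946716308594, 224.0957794189453), 84.23727416992188)
brush top ((424.93389892578125, 283.6142272949219), (19.084653854370117, 21.685726165771484), 1.1054518222808838) 135
-0.2 handle in vise [-0.0369 -0.1455  0.128 ]
-0.2 handle in vise [-0.0342 -0.1515  0.124 ]
-0.225 handle in vise [-0.0332 -0.1464  0.128 ]
-0.225 handle in vise [-0.0304 -0.1523  0.124 ]
-0.25 handle in vise [-0.0296 -0.1472  0.128 ]
-0.25 handle in vise [-0.0266 -0.153   0.124 ]
(array([119, 129, 104, 112, 181,  96,  99, 112, 162,   4,   0,   0,   0,
         0,   0,   0,   0]), array([0.06 , 0.065, 0.07 , 0.075, 0.08 , 0.085, 0.09 , 0.095, 0.1  ,
       0.105, 0.11 , 0.115, 0.12 , 0.125, 0.13 , 0.135, 0.14 , 0.145]))
[-0.0525  0.0035  0.1404] [-0.0012  0.0349  0.1699] [-0.0249  0.0188  0.1563]
cyl 1765 [0.0467 0.0012] 0.03698120339161066 seat e1 0.0245
```

```bash
cat >> h.py <<'E'
np.set_printoptions(precision=4,suppress=True)
VC=np.array([.5197,.0362,0]); VY=-.228; RV=R.from_euler("z",VY).as_matrix()
def vw(p): return RV@np.asarray(p)+VC          # vise(plate centre) -> world
def wv(p): return RV.T@(np.asarray(p)-VC)
def to(p,yaw=None):                             # shift/turn (tool axes) to TCP world p, tool-y yaw (deg)
    s=state(); M=R.from_rotvec(s["eef_rot"]).as_matrix()
    y=np.degrees(np.arctan2(M[1,1],M[0,1])); d=0 if yaw is None else -(yaw-y+180)%360-180 if False else (yaw-y+180)%360-180
    print("shift",np.round(M.T@(np.asarray(p)-s["position"])*1000,1),"turn",round(-np.radians(d),3),"| tool-y yaw",round(y,1),"tilt",round(np.degrees(np.arccos(-M[2,2])),2))
def show():
    s=state(); print(round(s["time"],2),s["position"],"vise",wv(s["position"]),"F",s["ft_force"],"gap",round(s["finger_gap"],4),"grip",round(s["grip_force"],1),"q",s["qpos"])
E
python3 -c "
from h import *
to([.455,-.0995,.25],-13.1)"
```

```text
shift [-465.  -546.9  -54.3] turn 1.525 | tool-y yaw 74.3 tilt 0.09
```

```bash
python3 -m pendant '[-100,-120,-55,0.3,1, -465,-547,-55,1.525,1, -465,-547,-55,1.525,1, -465,-547,-55,1.525,1, -465,-547,-55,1.525,1, -465,-547,-55,1.525,1, -465,-547,-55,1.525,1, -465,-547,-55,1.525,1]' 20; python3 -c "
from h import *
show();to([.455,-.0995,.25],-13.1)"
```

```text
time: 0.77
position: [0.2935, 0.2511, 0.2271]
eef_rot: [-1.876, -2.52, -0.0]
ft_force: [0.9, -0.3, -0.2]
finger_gap: 0.0853
grip_force: 0.0
0.77 [0.2935 0.2511 0.2271] vise [-0.269   0.1582  0.2271] F [ 0.9042 -0.2897 -0.189 ] gap 0.0853 grip 0.0 q [ 0.4992 -0.0631 -0.3126  1.3213  0.      1.7793]
shift [-382.2   54.3  -22.9] turn 0.519 | tool-y yaw 16.7 tilt 0.0
```

```bash
python3 -m pendant '[-382,54,-23,0.519,1, -382,54,-23,0.519,1, -382,54,-23,0.519,1, -382,54,-23,0.519,1, -382,54,-23,0.519,1, -382,54,-23,0.519,1, -382,54,-23,0.519,1, -382,54,-23,0.519,1]'>/dev/null; python3 -c "
from h import *
show();to([.455,-.0995,.25],-13.1)"
```

```text
1.43 [ 0.4343 -0.0507  0.247 ] vise [-0.0635 -0.104   0.247 ] F [1.2746 0.9035 0.8649] gap 0.0853 grip 0.0 q [-0.3005  0.0339 -0.1691  1.3679  0.0002  1.494 ]
shift [-43.  31.  -3.] turn 0.005 | tool-y yaw -12.8 tilt 0.02
```

```bash
python3 -m pendant '[-43,31,-3,0.005,0.6, -43,31,-3,0.005,0.6, -43,31,-3,0.005,0.6, -43,31,-3,0.005,0.6]'>/dev/null; python3 -c "
from h import *
show();to([.455,-.0995,.109],-13.1)
f=grab_frame('side');cv2.imwrite('pics/s1.png',cv2.resize(f['frame'][130:310,190:390],None,fx=3,fy=3))
W=cloud(f);I=f['frame']
w=W[245:290,255:285];i=I[245:290,255:285].max(-1);P=w[(i<45)&(w[...,2]>.05)];print(len(P),P.mean(0))
"
```

```text
1.77 [ 0.4543 -0.0974  0.2493] vise [-0.0335 -0.1449  0.2493] F [-0.6133  1.3605 -0.1613] gap 0.0516 grip 0.0 q [-0.3846  0.0891 -0.104   1.3799  0.0005  1.4158]
shift [ -2.    1.4 140.3] turn -0.001 | tool-y yaw -13.2 tilt 0.13
127 [ 0.456  -0.1067  0.1314]
```

View pics/s1.png

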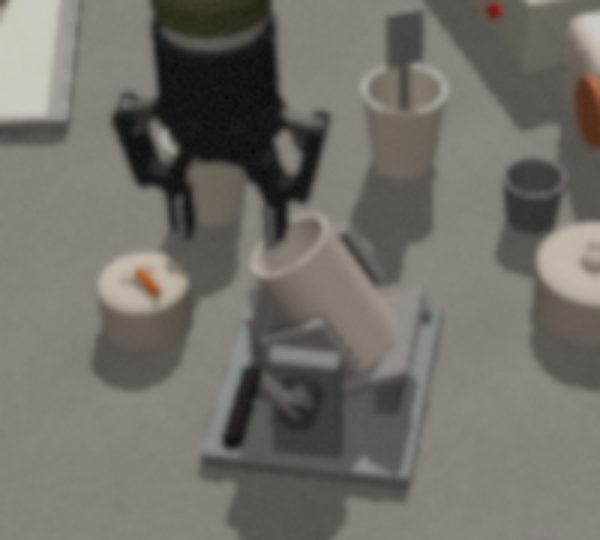

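The crop shows the open gripper above the vise, fingers astride in the vise's x direction. The crank handle is at crop (240,405), and its arm runs right to the hub at (300,400). I'll descend on the handle.

```bash
python3 -m pendant '[-4,1,40,0,0.6, -4,1,80,0,0.6, -4,1,115,0,0.6, -4,1,140,0,0.6, -4,1,140,0,0.6, -4,1,140,0,0.3, -4,1,140,0,0, -4,1,140,0,0]' 25; python3 -c "
from h import *
show()"
```

```text
time: 2.48
position: [0.4566, -0.1015, 0.1124]
eef_rot: [2.456, 1.954, 0.003]
ft_force: [-0.1, -0.2, -0.2]
finger_gap: 0.0152
grip_force: 0.0
2.48 [ 0.4566 -0.1015  0.1124] vise [-0.0303 -0.1484  0.1124] F [-0.1289 -0.1793 -0.2198] gap 0.0152 grip 0.0 q [-0.3907  0.1487 -0.3768  1.0413  0.0001  1.407 ]
```

```bash
python3 -m pendant '[0,0,0,0,0, 0,0,0,0,0, 0,0,0,0,0]' 25; python3 -c "
from h import *
show();to(vw([0,-.15,.12]))"
```

```text
time: 2.73
position: [0.4557, -0.1018, 0.111]
eef_rot: [2.458, 1.953, 0.002]
ft_force: [-0.2, -0.6, 1.0]
finger_gap: 0.0
grip_force: 0.0
2.73 [ 0.4557 -0.1018  0.111 ] vise [-0.0312 -0.1489  0.111 ] F [-0.2386 -0.609   1.0308] gap 0.0 grip 0.0 q [-0.392   0.1499 -0.3788  1.0401  0.0001  1.4068]
shift [-1.1 31.2 -8.9] turn -0.0 | tool-y yaw -13.1 tilt 0.11
```

The fingers closed on nothing, so I'll look.

```bash
python3 -c "
from h import *
f=grab_frame('side');g=grab_frame('top')
a=cv2.resize(f['frame'][180:290,220:350],None,fx=3,fy=3);b=cv2.resize(g['frame'][220:350,270:400],None,fx=3,fy=3)
o=np.zeros((390,780,3),np.uint8);o[:330,:390]=a;o[:,390:]=b;cv2.imwrite('pics/s2.png',o)
np.savez('top1.npz',W=cloud(g),I=g['frame'])
for n,F,(u0,u1,v0,v1) in (('s',f,(255,285,240,290)),('t',g,(340,395,285,325))):
  w=cloud(F)[v0:v1,u0:u1];i=F['frame'][v0:v1,u0:u1].max(-1);P=w[(i<45)&(w[...,2]>.05)&(w[...,2]<.15)];print(n,len(P),P.mean(0),wv(P.mean(0)))
"
```

```text
s 79 [ 0.4526 -0.1207  0.1309] [-0.0299 -0.168   0.1309]
t 4 [ 0.4874 -0.0577  0.1013] [-0.0102 -0.0987  0.1013]
```

View pics/s2.png

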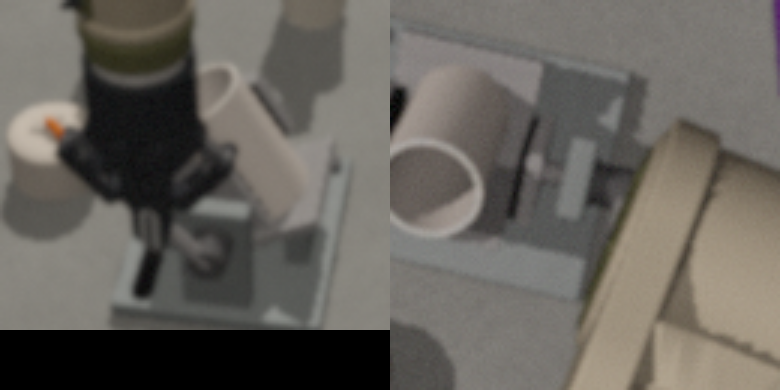

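```bash
python3 -c "
from h import *
f=grab_frame('side');W=cloud(f);I=f['frame']
for u in (267,270):
  for v in range(242,282,3): print(u,v,W[v,u],wv(W[v,u]),I[v,u])
"
```

```text
267 242 [ 0.4527 -0.1079  0.205 ] [-0.0327 -0.1555  0.205 ] [26 25 26]
267 245 [ 0.4524 -0.1129  0.2013] [-0.0319 -0.1604  0.2013] [23 22 21]
267 248 [ 0.4519 -0.1144  0.194 ] [-0.032 -0.162  0.194] [23 23 27]
267 251 [ 0.4513 -0.1117  0.1826] [-0.0332 -0.1596  0.1826] [70 72 73]
267 254 [ 0.4507 -0.1112  0.1732] [-0.0339 -0.1592  0.1732] [69 73 74]
267 257 [ 0.4502 -0.1118  0.1647] [-0.0343 -0.1599  0.1647] [68 72 73]
267 260 [ 0.4497 -0.1125  0.1564] [-0.0346 -0.1607  0.1564] [85 90 90]
267 263 [0.4425 0.0181 0.0113] [-0.0711 -0.0351  0.0113] [100 103 103]
267 266 [ 0.4482 -0.105   0.1301] [-0.0378 -0.1537  0.1301] [72 75 74]
267 269 [ 0.4482 -0.1161  0.1323] [-0.0353 -0.1645  0.1323] [35 36 36]
267 272 [ 0.4481 -0.1256  0.1331] [-0.0332 -0.1738  0.1331] [16 17 20]
267 275 [ 0.4481 -0.1352  0.1341] [-0.0311 -0.1831  0.1341] [16 12 12]
267 278 [ 0.4476 -0.1372  0.1269] [-0.031  -0.1852  0.1269] [30 32 31]
267 281 [ 0.4419 -0.0446  0.0147] [-0.0575 -0.0963  0.0147] [115 118 117]
270 242 [ 0.4593 -0.12    0.2163] [-0.0235 -0.1658  0.2163] [16 16 18]
270 245 [ 0.4587 -0.1168  0.2047] [
[... 190 characters left out ...]
457  -0.1113  0.1727] [-0.0278 -0.1578  0.1727] [63 64 66]
270 257 [ 0.4567 -0.1156  0.1682] [-0.0271 -0.1622  0.1682] [62 65 67]
270 260 [ 0.456  -0.112   0.1554] [-0.0286 -0.1588  0.1554] [60 62 65]
270 263 [ 0.4554 -0.1115  0.1456] [-0.0292 -0.1584  0.1456] [41 43 45]
270 266 [ 0.4549 -0.1108  0.1356] [-0.0299 -0.1578  0.1356] [16 18 16]
270 269 [ 0.4546 -0.1167  0.1325] [-0.0288 -0.1637  0.1325] [17 19 17]
270 272 [ 0.4545 -0.1261  0.1332] [-0.0268 -0.1729  0.1332] [16 18 17]
270 275 [ 0.4542 -0.1303  0.1282] [-0.0262 -0.177   0.1282] [28 28 30]
270 278 [ 0.4539 -0.1356  0.1246] [-0.0253 -0.1822  0.1246] [63 65 65]
270 281 [ 0.4489 -0.0423  0.0116] [-0.0512 -0.0925  0.0116] [ 95 100  99]
```

```bash
python3 -c "
from h import *
D=np.load('side0.npz');W=D['W']
P=W[40:90,130:180].reshape(-1,3);P=P[(P[:,2]>.1)&(np.linalg.norm(P[:,:2]-[.156,.553],axis=1)<.12)]
print(len(P));o=np.argsort(P[:,2])[:15];print(P[o])
f=grab_frame('side');W=cloud(f);P=W[225:285,250:292].reshape(-1,3)
for z in np.arange(.1,.2,.01):
  q=P[(abs(P[:,2]-z)<.005)]
  if len(q): v=(q-VC)@RV; print(round(z,3),len(q),v.min(0),v.max(0))
show()
"
```

```text
949
[[0.1407 0.5099 0.2392]
 [0.1631 0.6014 0.2395]
 [0.1722 0.5987 0.2405]
 [0.1441 0.5072 0.2405]
 [0.1664 0.599  0.2406]
 [0.1393 0.5045 0.2422]
 [0.1506 0.503  0.2425]
 [0.1481 0.5021 0.2431]
 [0.1698 0.5993 0.2434]
 [0.1538 0.501  0.2435]
 [0.1793 0.5921 0.2436]
 [0.1765 0.592  0.2437]
 [0.1364 0.5074 0.2438]
 [0.1816 0.5975 0.2438]
 [0.1393 0.5071 0.2439]]
0.1 119 [-0.0396 -0.1212  0.0951] [ 0.0082 -0.016   0.1049]
0.11 84 [-0.0244 -0.1204  0.1052] [ 0.0024 -0.022   0.1149]
0.12 41 [-0.0401 -0.1852  0.1151] [-0.0016 -0.0746  0.1247]
0.13 117 [-0.0393 -0.1881  0.125 ] [-0.0096 -0.0174  0.135 ]
0.14 4 [-0.0341 -0.1633  0.1352] [-0.023  -0.1568  0.145 ]
0.15 34 [-0.0426 -0.1625  0.1453] [-0.0168 -0.1427  0.155 ]
0.16 41 [-0.0421 -0.1627  0.1551] [-0.0152 -0.1464  0.165 ]
0.17 48 [-0.0417 -0.1626  0.165 ] [-0.0145 -0.1439  0.1746]
0.18 35 [-0.047  -0.162   0.1753] [-0.0132 -0.1492  0.1849]
0.19 99 [-0.0649 -0.1631  0.1852] [ 0.0031 -0.1393  0.195 ]
2.93 [ 0.455  -0.1016  0.1101] vise [-0.0319 -0.1488  0.1101] F [-0.0924  0.0957 -0.097 ] gap 0.0002 grip 0.0 q [-0.3922  0.1509 -0.38    1.0398  0.0001  1.4068]
```

The depth data shows the real finger ends about 35 mm above the reported TCP, both here and in the first frame. The fingers closed above the handle, so I'll open and go 35 mm lower.

```bash
python3 -m pendant '[0,0,-10,0,0.6, 0,0,-10,0,0.6, 0,0,-10,0,0.6, 0,0,-10,0,0.6, 0,0,10,0,0.6, 0,0,36,0,0.6, 0,0,36,0,0.6, 0,0,36,0,0.6]' 25 && python3 -m pendant '[0,0,0,0,0, 0,0,0,0,0, 0,0,0,0,0, 0,0,0,0,0, 0,0,0,0,0]' 25; python3 -c "
from h import *
show()"
```

```text
time: 3.6
position: [0.4534, -0.1008, 0.0731]
eef_rot: [-2.457, -1.952, 0.003]
ft_force: [-0.4, 0.3, 0.1]
finger_gap: 0.0513
grip_force: 0.0
time: 4.02
position: [0.4527, -0.1011, 0.075]
eef_rot: [-2.458, -1.953, 0.004]
ft_force: [-8.2, 1.1, 8.1]
finger_gap: 0.0152
grip_force: 25.7
4.02 [ 0.4527 -0.1011  0.075 ] vise [-0.0342 -0.1489  0.075 ] F [-8.2144  1.0751  8.0604] gap 0.0152 grip 25.7 q [-0.3921  0.1796 -0.4387  0.9556 -0.0014  1.4068]
```

```bash
python3 -m pendant '[0,5,-4,0,0, 0,11,-8,0,0, 0,17,-10,0,0, 0,23,-12,0,0, 0,29,-13,0,0, 0,35,-13,0,0, 0,41,-13,0,0, 0,47,-11,0,0]' 25; python3 -c "
from h import *
show()"
```

```text
time: 4.68
position: [0.4986, -0.1115, 0.0861]
eef_rot: [-2.458, -1.953, 0.004]
ft_force: [-6.7, 0.3, 9.1]
finger_gap: 0.0149
grip_force: 25.3
4.68 [ 0.4986 -0.1115  0.0861] vise [ 0.0129 -0.1487  0.0861] F [-6.6921  0.3109  9.0661] gap 0.0149 grip 25.3 q [-0.3768  0.255  -0.3105  1.0088 -0.0007  1.4221]
```

```bash
python3 -m pendant '[0,4,1,0,0, 0,8,2.4,0,0, 0,11,4,0,0, 0,14,6,0,0, 0,17,8,0,0, 0,20,10.6,0,0, 0,23.6,14,0,0, 0,26.8,18,0,0]' 25; python3 -c "
from h import *
show()"; python3 -m pendant '[0,0,0,0,0, 0,0,0,0,0]' 25; python3 -c "
from h import *
show()"
```

```text
time: 5.35
position: [0.5246, -0.1175, 0.0678]
eef_rot: [-2.457, -1.953, 0.004]
ft_force: [-7.7, 1.5, 8.6]
finger_gap: 0.0149
grip_force: 25.3
5.35 [ 0.5246 -0.1175  0.0678] vise [ 0.0395 -0.1486  0.0678] F [-7.7377  1.4687  8.5746] gap 0.0149 grip 25.3 q [-0.3693  0.3182 -0.2716  0.9847 -0.0007  1.4294]
time: 5.52
position: [0.5252, -0.1176, 0.0671]
eef_rot: [-2.458, -1.953, 0.003]
ft_force: [-4.9, 1.3, 0.9]
finger_gap: 0.0151
grip_force: 24.7
5.52 [ 0.5252 -0.1176  0.0671] vise [ 0.0401 -0.1486  0.0671] F [-4.931   1.3294  0.9149] gap 0.0151 grip 24.7 q [-0.3693  0.3193 -0.272   0.9826 -0.0003  1.4294]
```

```bash
python3 -m pendant '[0,1.5,2,0,0, 0,3,4,0,0, 0,4,6.3,0,0, 0,4,6.3,0,0, 0,4,6.3,0,0]' 25; python3 -c "
from h import *
show()"; python3 -m pendant '[0,1,2,0,0, 0,2,4,0,0, 0,2.2,4.5,0,0, 0,2.2,4.5,0,0]' 25; python3 -c "
from h import *
show()"
```

```text
time: 5.93
position: [0.5274, -0.1182, 0.0626]
eef_rot: [-2.457, -1.952, 0.005]
ft_force: [-14.8, 3.5, 17.7]
finger_gap: 0.0147
grip_force: 26.7
5.93 [ 0.5274 -0.1182  0.0626] vise [ 0.0424 -0.1486  0.0626] F [-14.7565   3.4936  17.6753] gap 0.0147 grip 26.7 q [-0.3683  0.3286 -0.2707  0.9763 -0.0011  1.4304]
time: 6.27
position: [0.5283, -0.1184, 0.0602]
eef_rot: [-2.456, -1.952, 0.007]
ft_force: [-23.6, 5.0, 35.8]
finger_gap: 0.0149
grip_force: 28.8
6.27 [ 0.5283 -0.1184  0.0602] vise [ 0.0433 -0.1486  0.0602] F [-23.6479   4.9864  35.7563] gap 0.0149 grip 28.8 q [-0.3677  0.3331 -0.2706  0.9728 -0.0017  1.431 ]
```

```bash
python3 -m pendant '[0,0,0,0,0.5, 0,0,0,0,0.5, 0,0,0,0,0.5, 0,0,-40,0,0.6, 0,0,-80,0,0.6, 0,0,-120,0,0.6, 0,0,-160,0,0.8, 0,0,-200,0,0.8]' 25 >/dev/null; python3 -c "
from h import *
show(); to([.4255,.2835,.29],90)"
```

```text
6.93 [ 0.5335 -0.1197  0.2583] vise [ 0.0487 -0.1488  0.2583] F [ 0.315   0.0932 -0.4073] gap 0.0683 grip 0.0 q [-0.3678  0.247   0.1089  1.4309  0.0003  1.431 ]
shift [ 368.4 -196.3  -32. ] turn -1.799 | tool-y yaw -13.1 tilt 0.1
```

```bash
python3 -m pendant '[368,-196,-10,-1.799,1, 368,-196,-10,-1.799,1, 368,-196,-10,-1.799,1, 368,-196,-10,-1.799,1, 368,-196,-10,-1.799,1, 368,-196,-10,-1.799,1, 368,-196,-10,-1.799,1, 368,-196,-10,-1.799,1]' 25 >/dev/null; python3 -c "
from h import *
show(); to([.4255,.2835,.25],90)"
```

```text
7.6 [0.4469 0.2044 0.2647] vise [-0.1089  0.1474  0.2647] F [ 0.8336 -0.2357  0.4832] gap 0.0854 grip 0.0 q [ 0.2654  0.1366 -0.0127  1.4193  0.0002  1.0582]
shift [71.4 40.2 14.7] turn -0.793 | tool-y yaw 44.6 tilt 0.13
```

```bash
python3 -m pendant '[71,40,14,-0.793,1, 71,40,14,-0.793,1, 71,40,14,-0.793,1, 71,40,14,-0.793,1, 71,40,14,-0.793,1, 71,40,14,-0.793,1, 71,40,14,-0.793,1, 71,40,14,-0.793,1]' 25 >/dev/null; python3 -c "
from h import *
show(); to([.4255,.2835,.25],90)
# beaker after clamping
g=grab_frame('top');W=cloud(g);cv2.imwrite('pics/t3.png',g['frame'])
b=W[230:305,255:325].reshape(-1,3); v=(b-VC)@RV
ax=np.array([-.5,0,np.sqrt(3)/2]); e1=np.array([np.sqrt(3)/2,0,.5]); k=v@ax
for seatx in [.0256]:
  h=k-(np.array([seatx,0,.049])@ax)
  near=abs(v[:,1])<.045
  print(np.histogram(h[near],bins=np.arange(.08,.135,.005)))
  q=v[near&(h>.03)&(h<.108)&(v[:,2]>.07)&((v@e1)>.045)&(abs(v[:,1]-.002)<.036)]
  A=np.c_[2*(q@e1),2*q[:,1],np.ones(len(q))];y=(q@e1)**2+q[:,1]**2
  x=np.linalg.lstsq(A,y,rcond=None)[0];print('cyl',len(q),x[:2],np.sqrt(x[2]+x[0]**2+x[1]**2))
  q=v[near&(h>.109)&(h<.122)];E=np.c_[q@e1,q[:,1]]
  A=np.c_[2*E,np.ones(len(E))];x=np.linalg.lstsq(A,(E**2).sum(1),rcond=None)[0];print('rim',len(q),x[:2],np.sqrt(x[2]+x[0]**2+x[1]**2),np.median(h[near&(h>.109)&(h<.122)]))
  # axis check: fit top line of cylinder
  q=v[near&(h>.03)&(h<.108)&(abs(v[:,1]-.002)<.006)&(v[:,2]>.07)&((v@e1)>.06)];hh=q@ax
  print('tilt slope',np.polyfit(hh,q@e1,1),len(q))
"
```

```text
8.27 [0.4266 0.2817 0.2503] vise [-0.1461  0.2181  0.2503] F [ 0.1282  0.0294 -0.1637] gap 0.085 grip 0.0 q [0.4262 0.1773 0.0012 1.3935 0.0002 0.4308]
shift [1.2 1.8 0.3] turn -0.005 | tool-y yaw 89.7 tilt 0.07
(array([160, 105, 149, 135,  99,  86, 180,  68,   1,   0,   0]), array([0.08 , 0.085, 0.09 , 0.095, 0.1  , 0.105, 0.11 , 0.115, 0.12 ,
       0.125, 0.13 , 0.135]))
cyl 725 [0.049  0.0071] 0.03535126650191814
rim 266 [0.0502 0.0109] 0.033078862339326706 0.11364882503661211
tilt slope [0.0048 0.0821] 119
```

```bash
python3 -m pendant '[-1,2,40,-0.005,0.8, -1,2,80,-0.005,0.8, -1,2,115,-0.005,0.8, -1,2,147,-0.005,0.8, -1,2,147,-0.005,0.8, -1,2,147,-0.005,0.4, -1,2,147,-0.005,0, -1,2,147,-0.005,0]' 22 && python3 -m pendant '[0,0,0,0,0, 0,0,0,0,0, 0,0,0,0,0]' 22; python3 -c "
from h import *
show()"
```

```text
time: 8.98
position: [0.429, 0.2841, 0.1059]
eef_rot: [0.002, 3.137, 0.003]
ft_force: [-0.3, -0.2, -0.0]
finger_gap: 0.0327
grip_force: 0.0
time: 9.23
position: [0.429, 0.2844, 0.1058]
eef_rot: [0.001, 3.137, 0.004]
ft_force: [1.2, 0.3, 6.9]
finger_gap: 0.0222
grip_force: 22.7
9.23 [0.429  0.2844 0.1058] vise [-0.1444  0.2212  0.1058] F [1.1642 0.2681 6.9407] gap 0.0222 grip 22.7 q [ 0.4289  0.2387 -0.2805  1.046   0.0006  0.4296]
```

```bash
python3 -m pendant '[5,0,-2,0,0, 12,0,-4,0,0, 19,0,-4,0,0, 26,0,-4,0,0, 33,0,-4,0,0, 40,0,-4,0,0, 47,0,-3,0,0, 47,0,-3,0,0]' 22; python3 -c "
from h import *
show()
f=grab_frame('side');W=cloud(f);np.savez('s4.npz',W=W,I=f['frame'])
cv2.imwrite('pics/s4.png',cv2.resize(f['frame'][90:240,190:330],None,fx=4,fy=4))
"
```

```text
time: 9.9
position: [0.3781, 0.283, 0.1061]
eef_rot: [0.0, -3.14, 0.0]
ft_force: [0.7, 0.2, 0.8]
finger_gap: 0.0214
grip_force: 21.5
9.9 [0.3781 0.283  0.1061] vise [-0.1937  0.2084  0.1061] F [0.6887 0.2484 0.7739] gap 0.0214 grip 21.5 q [ 0.4721  0.1663 -0.3719  1.0336  0.0004  0.4721]
```

View pics/s4.png

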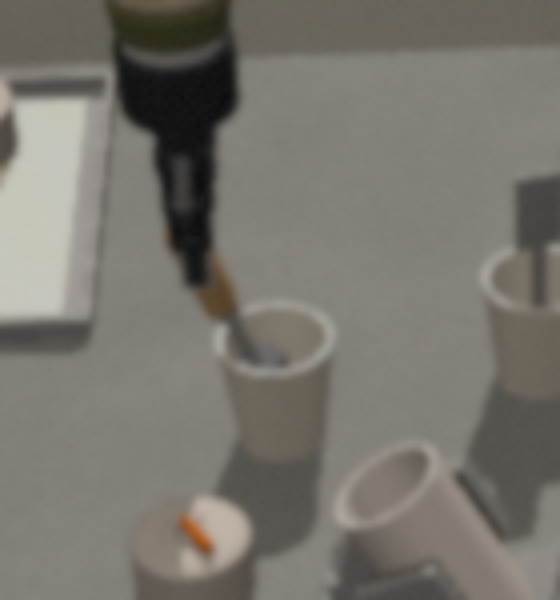

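The crop shows the brush pivoting in the grip: the handle is at crop (215,290), the stem at (240,335), and the head is still in the pot. Next I'll measure the tilt.

```bash
python3 -c "
from h import *
D=np.load('s4.npz');W=D['W'];I=D['I'].astype(int)
w=W[140:180,225:262];i=I[140:180,225:262]
m=(i[...,2]-i[...,0]>30)&(w[...,2]>.09);P=w[m];P=P[abs(P[:,1]-.275)<.02]
for z in np.arange(.1,.18,.008):
  q=P[abs(P[:,2]-z)<.004]
  if len(q): print(round(z,3),len(q),q.mean(0),q[:,0].min(),q[:,0].max())
# grey stem
for v in range(164,182,2): print(v,[ (round(W[v,u,0],3),round(W[v,u,1],3),round(W[v,u,2],3),I[v,u].sum()//3) for u in range(244,264,4)])
to(vw([-.06,.009,.25]),76.9)
"
```

```text
0.116 12 [0.3914 0.2743 0.1166] 0.38513398726767145 0.39896869023489756
0.124 18 [0.3945 0.2733 0.1241] 0.3832736134254655 0.4021137155340377
0.132 24 [0.3927 0.2732 0.1316] 0.38141575295050645 0.39996013302110756
0.14 9 [0.3953 0.2775 0.1399] 0.39304008843169047 0.39780832941005245
0.148 5 [0.3939 0.2778 0.1481] 0.3933555159987967 0.39568485233611317
0.156 1 [0.3919 0.2655 0.1583] 0.39192160067273396 0.39192160067273396
0.164 1 [0.3926 0.2607 0.1648] 0.3925896949962067 0.3925896949962067
164 [(np.float64(0.392), np.float64(0.269), np.float64(0.13), np.int64(65)), (np.float64(0.402), np.float64(0.277), np.float64(0.123), np.int64(93)), (np.float64(0.401), np.float64(0.45), np.float64(-0.004), np.int64(128)), (np.float64(0.414), np.float64(0.443), np.float64(0.001), np.int64(135)), (np.float64(0.426), np.float64(0.442), np.float64(0.001), np.int64(137))]
166 [(np.float64(0.391), np.float64(0.271), np.float64(0.122), np.int64(68)), (np.float64(0.402), np.float64(0.273), np.float64(0.12), np.int64(77)), (np.float64(0.401), np.float64(0.438), np.float64(-0.002), np.int64(147)), (np.float
[... 2114 characters left out ...]
.299), np.float64(0.061), np.int64(97)), (np.float64(0.409), np.float64(0.275), np.float64(0.078), np.int64(73)), (np.float64(0.418), np.float64(0.298), np.float64(0.06), np.int64(105)), (np.float64(0.43), np.float64(0.279), np.float64(0.073), np.int64(102))]
180 [(np.float64(0.379), np.float64(0.371), np.float64(-0.002), np.int64(123)), (np.float64(0.396), np.float64(0.297), np.float64(0.055), np.int64(118)), (np.float64(0.408), np.float64(0.278), np.float64(0.069), np.int64(95)), (np.float64(0.418), np.float64(0.287), np.float64(0.061), np.int64(104)), (np.float64(0.43), np.float64(0.276), np.float64(0.069), np.int64(86))]
shift [ -84.7 -224.5 -144.1] turn 0.229 | tool-y yaw 90.0 tilt 0.09
```

```bash
python3 -m pendant '[5,0,-20,0,0, 10,0,-45,0,0, 15,0,-75,0,0, 20,0,-110,0,0, 20,0,-145,0,0, 20,0,-165,0,0, 20,0,-165,0,0]' 22; python3 -c "
from h import *
show()
to(vw([-.112,.009,.272]),76.9)
"
```

```text
time: 10.53
position: [0.3609, 0.2839, 0.2752]
eef_rot: [0.001, 3.137, 0.005]
ft_force: [0.8, -0.1, -0.6]
finger_gap: 0.0218
grip_force: 22.2
10.53 [0.3609 0.2839 0.2752] vise [-0.2107  0.2054  0.2752] F [ 0.8146 -0.1138 -0.5962] gap 0.0218 grip 22.2 q [ 0.4912  0.0703 -0.062   1.4333  0.0005  0.4918]
shift [ -51.9 -213.6    2.8] turn 0.228 | tool-y yaw 90.0 tilt 0.29
```

```bash
python3 -m pendant '[-10,-30,0,0.1,0, -22,-65,0,0.2,0, -32,-100,0,0.229,0, -42,-140,0,0.229,0, -48,-180,0,0.229,0, -52,-214,3,0.229,0, -52,-214,3,0.229,0, -52,-214,3,0.229,0]' 22; python3 -c "
from h import *
show()
to(vw([-.112,.009,.272]),76.9)
f=grab_frame('side');W=cloud(f);np.savez('s5.npz',W=W,I=f['frame'])
g=grab_frame('top');np.savez('t5.npz',W=cloud(g),I=g['frame'])
o=np.zeros((400,800,3),np.uint8);o[:,:400]=cv2.resize(f['frame'][150:270,210:330],(400,400));o[:,400:]=cv2.resize(g['frame'][220:330,225:335],(400,400));cv2.imwrite('pics/s5.png',o)
"
```

```text
time: 11.2
position: [0.4106, 0.0675, 0.2664]
eef_rot: [-0.367, -3.116, -0.0]
ft_force: [-0.1, 0.5, -0.9]
finger_gap: 0.0217
grip_force: 22.6
11.2 [0.4106 0.0675 0.2664] vise [-0.1133  0.0058  0.2664] F [-0.0762  0.5233 -0.917 ] gap 0.0217 grip 22.6 q [-0.0311 -0.0053 -0.1621  1.4184  0.0006  0.2036]
shift [-1.3  3.2 -5.6] turn -0.006 | tool-y yaw 76.6 tilt 0.25
```

View pics/s5.png

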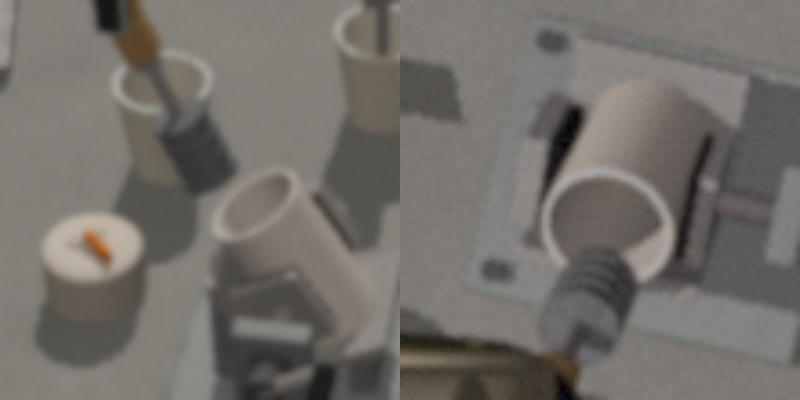

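The brush head hangs just outside the mouth (left crop (200,150), right crop (590,300)) and tilts about like the beaker. I'll fit its axis to the depth points.

```bash
cat > fit.py <<'E'
from h import *
from scipy.optimize import least_squares
def fit(Ws,tcp):
    G=wv(tcp)+[0,0,.0527]
    pts=[]
    for W in Ws:
        v=((W-VC)@RV).reshape(-1,3); v=v[np.isfinite(v[:,0])]; d=v-G
        # coarse gate around expected head, tilt 24
        a=np.array([np.sin(.42),0,-np.cos(.42)]); s=d@a; r=np.linalg.norm(d-s[:,None]*a,axis=1)
        m=(s>.1)&(s<.148)&(r<.034); pts.append(v[m])
    out=[]
    for P in pts+[np.vstack(pts)]:
        def res(p):
            a=np.array([np.sin(p[0]),np.sin(p[1]),-np.cos(p[0])]);a/=np.linalg.norm(a)
            d=P-G-[p[2],p[3],0]; s=d@a; return np.linalg.norm(d-s[:,None]*a,axis=1)-.0195
        if len(P)<20: print(len(P)); continue
        r=least_squares(lambda p: np.r_[res(p),np.array([0,p[1]*.1,p[2],p[3]])*8],[.42,0,0,0],loss="soft_l1",f_scale=.003)
        a=np.array([np.sin(r.x[0]),np.sin(r.x[1]),-np.cos(r.x[0])]);a/=np.linalg.norm(a)
        tip=G+[r.x[2],r.x[3],0]+a*.152
        print(len(P),"tilt",np.degrees(r.x[0]).round(1),"side",np.degrees(r.x[1]).round(1),"off",r.x[2:],"tip",tip,"rms",np.sqrt(np.mean(res(r.x)**2)).round(4))
        e1=tip@[.866,0,.5]; k=tip@[-.5,0,.866]; print("   p",round(e1-.0495,4),"above floor",round(k-.0345,4),"y-by",round(tip[1]-.009,4))
E
python3 -c "
from fit import *
fit([np.load('s5.npz')['W'],np.load('t5.npz')['W']],[.4106,.0675,.2664])"
```

```text
381 tilt 21.7 side 0.2 off [-0.0001  0.0004] tip [-0.0573  0.0068  0.1778] rms 0.0038
   p -0.0102 above floor 0.1482 y-by -0.0022
251 tilt 21.6 side -0.0 off [-0. -0.] tip [-0.0575  0.0057  0.1777] rms 0.0013
   p -0.0104 above floor 0.1482 y-by -0.0033
632 tilt 21.6 side 0.1 off [-0.0001  0.0002] tip [-0.0574  0.0063  0.1778] rms 0.0031
   p -0.0103 above floor 0.1482 y-by -0.0027
```

```bash
python3 -m pendant '[-5,3,-3,0,0, -5,3,-3,0,0, -15,3,14,0,0, -25,3,31.6,0,0, -32.5,3,44.6,0,0, -40,3,57.6,0,0, -47.5,3,70.6,0,0, -52.5,3,79.3,0,0]' 22; python3 -c "
from fit import *
show();to(vw([-.038-.5*.02,.009,.1483+.866*.02]))"
```

```text
time: 11.97
position: [0.4638, 0.0613, 0.1876]
eef_rot: [-0.356, -3.12, -0.0]
ft_force: [-0.0, -0.3, -0.9]
finger_gap: 0.0218
grip_force: 22.6
11.97 [0.4638 0.0613 0.1876] vise [-0.0602  0.0118  0.1876] F [-0.0277 -0.3321 -0.9245] gap 0.0218 grip 22.6 q [-0.0406  0.1099 -0.2313  1.2306  0.0002  0.1867]
shift [-12.2  -2.8  22. ] turn -0.0 | tool-y yaw 77.0 tilt 0.06
```

```bash
python3 -m pendant '[-6,-2,10,0,0, -12,-2,21,0,0, -17,-2,30,0,0, -22,-2,39,0,0, -22,-2,39,0,0]' 22; python3 -c "
from fit import *
show();s=state()
f=grab_frame('side');g=grab_frame('top');fit([cloud(f),cloud(g)],s['position'])
cv2.imwrite('pics/s6.png',np.hstack([cv2.resize(f['frame'][150:270,210:330],(400,400)),cv2.resize(g['frame'][220:330,225:335],(400,400))]))"
```

```text
time: 12.38
position: [0.4844, 0.053, 0.1479]
eef_rot: [-0.36, -3.119, 0.0]
ft_force: [0.2, -0.5, -1.4]
finger_gap: 0.0217
grip_force: 22.6
12.38 [0.4844 0.053  0.1479] vise [-0.0382  0.0084  0.1479] F [ 0.1818 -0.503  -1.3828] gap 0.0217 grip 22.6 q [-0.056   0.1673 -0.2628  1.1429  0.0001  0.174 ]
258 tilt 28.8 side -0.9 off [-0.     -0.0005] tip [0.035  0.0055 0.0674] rms 0.003
   p 0.0145 above floor 0.0064 y-by -0.0035
276 tilt 29.2 side -0.4 off [-0.0001 -0.0021] tip [0.0359 0.0051 0.0679] rms 0.0031
   p 0.0155 above floor 0.0064 y-by -0.0039
534 tilt 29.0 side -0.4 off [-0.0001 -0.002 ] tip [0.0354 0.0053 0.0677] rms 0.0031
   p 0.0151 above floor 0.0064 y-by -0.0037
```

View pics/s6.png

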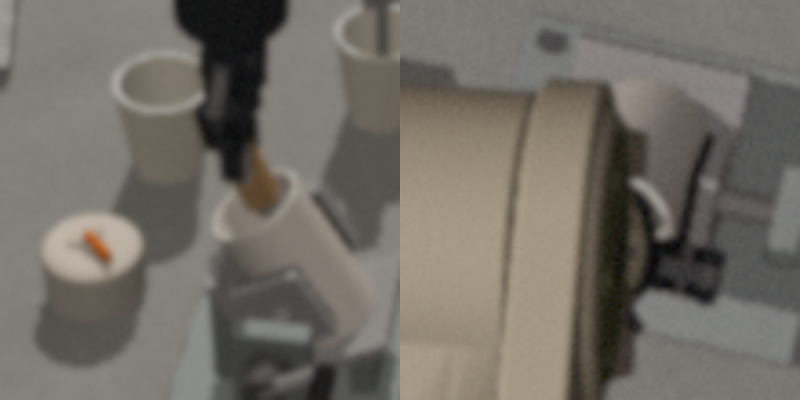

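The brush handle disappears into the mouth (left crop (255,185)), with no contact force. Computed depth is about 8 mm off the floor. Next are the strokes.

```bash
python3 -m pendant '[-2,0,3.5,0,0, -2,0,3.5,0,0, 9,0,-15,0,0, 18,0,-32,0,0, 27,0,-47,0,0, 34,0,-60,0,0, 34,0,-60,0,0, 34,0,-60,0,0]' 22; python3 -c "
from h import *
show()"; python3 -m pendant '[-9,0,15,0,0, -18,0,32,0,0, -27,0,47,0,0, -36,0,63,0,0, -36,0,63,0,0, -36,0,63,0,0]' 22;python3 -c "
from h import *
show()"; python3 -m pendant '[9,0,-15,0,0, 18,0,-32,0,0, 27,0,-47,0,0, 36,0,-63,0,0, 36,0,-63,0,0, 36,0,-63,0,0]' 22;python3 -c "
from h import *
show()"
```

```text
time: 13.15
position: [0.4522, 0.0609, 0.2108]
eef_rot: [0.359, 3.118, 0.0]
ft_force: [0.1, 0.5, -1.8]
finger_gap: 0.0217
grip_force: 22.7
13.15 [0.4522 0.0609 0.2108] vise [-0.0714  0.0088  0.2108] F [ 0.116   0.4826 -1.8028] gap 0.0217 grip 22.7 q [-0.0424  0.0759 -0.2123  1.2796  0.0001  0.1872]
time: 13.65
position: [0.4856, 0.0526, 0.1454]
eef_rot: [-0.36, -3.117, 0.0]
ft_force: [-0.5, 0.6, -0.7]
finger_gap: 0.0218
grip_force: 22.6
13.65 [0.4856 0.0526 0.1454] vise [-0.037   0.0082  0.1454] F [-0.4851  0.6294 -0.6623] gap 0.0218 grip 22.6 q [-0.0567  0.1718 -0.2637  1.1386  0.      0.1735]
time: 14.15
position: [0.4522, 0.0609, 0.2111]
eef_rot: [0.359, 3.117, 0.0]
ft_force: [-0.7, -0.2, -1.7]
finger_gap: 0.0219
grip_force: 22.6
14.15 [0.4522 0.0609 0.2111] vise [-0.0713  0.0088  0.2111] F [-0.7156 -0.2432 -1.727 ] gap 0.0219 grip 22.6 q [-0.0423  0.0754 -0.212   1.2798 -0.      0.1872]
```

```bash
python3 -m pendant '[-9,0,15,0,0, -18,0,32,0,0, -27,0,47,0,0, -36,0,63,0,0, -36,0,63,0,0, -36,0,63,0,0]' 22;python3 -c "
from h import *
show()"; python3 -m pendant '[9,0,-15,0,0, 18,0,-32,0,0, 27,0,-47,0,0, 36,0,-63,0,0, 36,0,-63,0,0, 36,0,-63,0,0]' 22;python3 -c "
from h import *
show()"
```

```text
time: 14.65
position: [0.4855, 0.0526, 0.1454]
eef_rot: [-0.36, -3.117, 0.0]
ft_force: [0.2, -0.3, -0.7]
finger_gap: 0.0215
grip_force: 22.5
14.65 [0.4855 0.0526 0.1454] vise [-0.037   0.0082  0.1454] F [ 0.2135 -0.3249 -0.7404] gap 0.0215 grip 22.5 q [-0.0567  0.1718 -0.2637  1.1387 -0.      0.1734]
time: 15.15
position: [0.4522, 0.0609, 0.2112]
eef_rot: [0.359, 3.117, 0.0]
ft_force: [-0.3, -0.6, -1.5]
finger_gap: 0.0214
grip_force: 22.6
15.15 [0.4522 0.0609 0.2112] vise [-0.0713  0.0088  0.2112] F [-0.291  -0.5841 -1.4548] gap 0.0214 grip 22.6 q [-0.0423  0.0754 -0.2119  1.2799 -0.      0.1872]
```

```bash
python3 -m pendant '[-9,0,15,0,0, -18,0,32,0,0, -27,0,47,0,0, -36,0,63,0,0, -36,0,63,0,0, -37,0,65,0,0, -37,0,65,0,0]' 22 >/dev/null;python3 -c "
from h import *
show()"; for i in 1 2; do python3 -m pendant '[-1,0,2,0,0, -1,0,2,0,0]' 22 | grep -E "pos|ft"; done
```

```text
15.73 [0.4871 0.0524 0.1446] vise [-0.0354  0.0084  0.1446] F [ 0.8878 -0.3052 -0.734 ] gap 0.0215 grip 22.5 q [-0.0568  0.1732 -0.2642  1.1345  0.      0.1731]
position: [0.4887, 0.0522, 0.1434]
ft_force: [0.4, -0.7, -0.5]
position: [0.4889, 0.0524, 0.143]
ft_force: [-6.0, 1.5, 10.5]
```

Floor contact came about 3 mm past the stroke depth, so the strokes reached the bottom. Withdrawing.

```bash
python3 -m pendant '[6,0,-11,0,0, 18,0,-31,0,0, 30,0,-52,0,0, 42,0,-73,0,0, 54,0,-94,0,0, 66,0,-114,0,0, 78,0,-135,0,0, 80,0,-140,0,0]' 22 >/dev/null; python3 -c "
from fit import *
show();s=state()
f=grab_frame('side');g=grab_frame('top');fit([cloud(f),cloud(g)],s['position'])
to([.36,.2835,.285],90)"
```

```text
16.73 [0.4111 0.0707 0.285 ] vise [-0.1136  0.009   0.285 ] F [ 0.0051  0.0138 -0.2754] gap 0.0217 grip 22.6 q [-0.0229 -0.0125 -0.124   1.4536  0.0002  0.2061]
390 tilt 22.9 side 0.2 off [-0.      0.0002] tip [-0.0545  0.0097  0.1977] rms 0.0035
   p 0.0022 above floor 0.164 y-by 0.0007
283 tilt 22.9 side -0.3 off [ 0.     -0.0003] tip [-0.0544  0.008   0.1978] rms 0.002
   p 0.0023 above floor 0.1639 y-by -0.001
673 tilt 22.9 side -0.0 off [ 0. -0.] tip [-0.0544  0.009   0.1977] rms 0.003
   p 0.0023 above floor 0.164 y-by -0.0
shift [ 99.3 195.7  -2.7] turn -0.229 | tool-y yaw 76.9 tilt 0.25
```

```bash
python3 -m pendant '[15,30,-3,0,0, 28,65,-3,-0.05,0, 42,100,-3,-0.1,0, 56,135,-3,-0.15,0, 72,170,-3,-0.229,0, 84,196,-3,-0.229,0, 84,196,-3,-0.229,0, 84,196,-3,-0.229,0]' 22 >/dev/null; python3 -c "
from h import *
show();to([.376,.2835,.285],90)"
```

```text
17.5 [0.3738 0.2813 0.282 ] vise [-0.1975  0.2058  0.282 ] F [ 0.4019  0.4285 -1.684 ] gap 0.022 grip 22.7 q [ 0.4735  0.0948 -0.0185  1.4601 -0.0003  0.471 ]
shift [-2.1  2.2 -3. ] turn 0.002 | tool-y yaw 90.1 tilt 0.15
```

```bash
python3 -m pendant '[-2,2,25,0,0, -2,2,50,0,0, -2,2,75,0,0, -2,2,100,0,0, -2,2,120,0,0, -2,2,135,0,0, -2,2,148,0,0, -2,2,148,0,0]' 22; python3 -c "
from h import *
show();to([.376,.2835,.13],90)"
```

```text
time: 18.17
position: [0.3747, 0.2798, 0.1324]
eef_rot: [-0.005, -3.136, 0.005]
ft_force: [-0.4, -1.2, -1.3]
finger_gap: 0.0217
grip_force: 22.7
18.17 [0.3747 0.2798 0.1324] vise [-0.1963  0.2045  0.1324] F [-0.3978 -1.2033 -1.334 ] gap 0.0217 grip 22.7 q [ 0.4697  0.1433 -0.3314  1.1023 -0.0004  0.4728]
shift [-1.3  3.7  2.4] turn -0.003 | tool-y yaw 89.8 tilt 0.35
```

```bash
python3 -m pendant '[-8,3,2,0,0, -16,3,4,0,0, -24,3,7,0,0, -32,3,10,0,0, -40,3,14,0,0, -48,3,18,0,0, -56,3,21,0,0, -56,3,21,0,0]' 22; python3 -c "
from h import *
show()
f=grab_frame('side');g=grab_frame('top');cv2.imwrite('pics/s7.png',np.hstack([cv2.resize(f['frame'][110:230,210:330],(400,400)),cv2.resize(g['frame'][260:370,120:230],(400,400))]))"
```

```text
time: 18.83
position: [0.434, 0.285, 0.1139]
eef_rot: [0.003, 3.141, -0.001]
ft_force: [-0.8, 0.6, -1.2]
finger_gap: 0.0216
grip_force: 23.3
18.83 [0.434  0.285  0.1139] vise [-0.1397  0.223   0.1139] F [-0.8047  0.574  -1.2103] gap 0.0216 grip 23.3 q [ 0.4266  0.2461 -0.2495  1.075  -0.0004  0.4283]
```

View pics/s7.png

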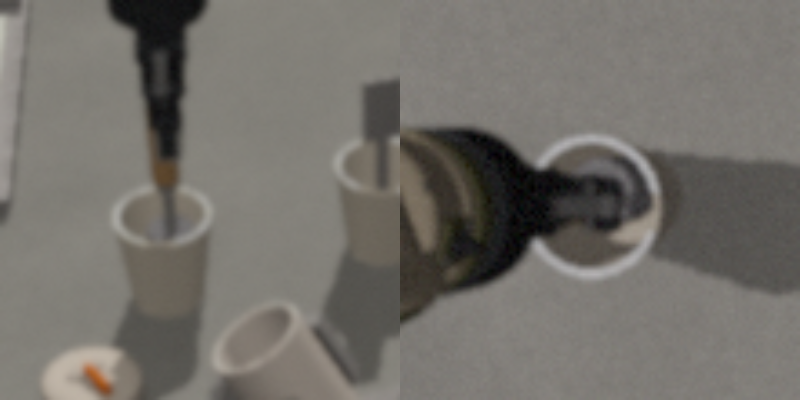

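The brush is almost upright in its own pot (handle at left crop (165,165), stem at (172,215)). I'll lower it to the floor, then release.

```bash
python3 -m pendant '[0,0,2,0,0, -1,0,4,0,0, -1,0,6,0,0, -1,0,8,0,0, -1,0,8.5,0,0, -1,0,8.5,0,0]' 22; python3 -m pendant '[0,0,0,0,0.3, 0,0,0,0,0.7, 0,0,0,0,1, 0,0,0,0,1, 0,0,0,0,1, 0,0,0,0,1]' 22; python3 -c "
from h import *
show()"
```

```text
time: 19.43
position: [0.4332, 0.2851, 0.1062]
eef_rot: [-0.001, -3.141, 0.0]
ft_force: [-0.3, -0.3, -1.7]
finger_gap: 0.0221
grip_force: 23.4
time: 19.93
position: [0.4334, 0.2852, 0.1065]
eef_rot: [0.001, 3.141, 0.0]
ft_force: [0.4, -1.0, 0.5]
finger_gap: 0.0839
grip_force: 0.0
19.93 [0.4334 0.2852 0.1065] vise [-0.1403  0.223   0.1065] F [ 0.4152 -0.996   0.4628] gap 0.0839 grip 0.0 q [ 0.4271  0.2504 -0.263   1.0571  0.0001  0.4279]
```

Rise straight up, move off sideways, and look.

```bash
python3 -m pendant '[0,0,-15,0,1, 0,0,-45,0,1, 0,0,-80,0,1, 0,0,-115,0,1, 0,0,-150,0,1, 0,0,-170,0,1, 40,30,-170,0,1, 80,60,-170,0,1]' 22 >/dev/null; python3 -m pendant '[40,40,0,0,1, 40,40,0,0,1, 40,40,0,0,1, 40,40,0,0,1]' >/dev/null; python3 -c "
from h import *
show()
f=grab_frame('side');g=grab_frame('top');cv2.imwrite('pics/s8.png',np.hstack([cv2.resize(f['frame'][110:290,210:390],(400,400)),cv2.resize(g['frame'][200:370,120:400],(400,243)) if 0 else cv2.resize(g['frame'][200:380,120:300],(400,400))]))
W=cloud(g);I=g['frame'].astype(int);w=W[285:345,135:205];i=I[285:345,135:205]
q=w[(i[...,2]-i[...,0]>35)&(w[...,2]>.15)];print('top',len(q),q.mean(0),cv2.minAreaRect((q[:,:2]*1000).astype(np.float32)))
W=cloud(f);I=f['frame'].astype(int);w=W[130:185,235:285];i=I[130:185,235:285]
P=w[(i[...,2]-i[...,0]>35)&(w[...,2]>.1)]
for z in (.12,.14,.16,.18):
  q=P[abs(P[:,2]-z)<.01];print(z,len(q),q.mean(0) if len(q) else '')
b=cloud(g)[230:305,255:325].reshape(-1,3);v=(b-VC)@RV;ax=np.array([-.5,0,.866]);e1=np.array([.866,0,.5]);h=v@ax-.0296
m=(abs(v[:,1]-.008)<.04)&(h>.109)&(h<.122);E=np.c_[v[m]@e1,v[m][:,1]];A=np.c_[2*E,np.ones(len(E))];x=np.linalg.lstsq(A,(E**2).sum(1),rcond=None)[0];print('rim',x[:2])
"
```

```text
20.93 [0.3262 0.3757 0.2766] vise [-0.2652  0.287   0.2766] F [-0.2389 -0.2261 -0.7012] gap 0.0856 grip 0.0 q [ 0.6946  0.1504  0.0325  1.4524 -0.0004  0.693 ]
top 137 [0.4314 0.2834 0.183 ] ((431.1654357910156, 283.8370666503906), (21.91702651977539, 20.583492279052734), 88.26295471191406)
0.12 30 [0.4321 0.2733 0.1226]
0.14 37 [0.432  0.2736 0.1401]
0.16 39 [0.4323 0.2742 0.1602]
0.18 56 [0.4327 0.2793 0.1786]
rim [0.0503 0.0108]
```

View pics/s8.png

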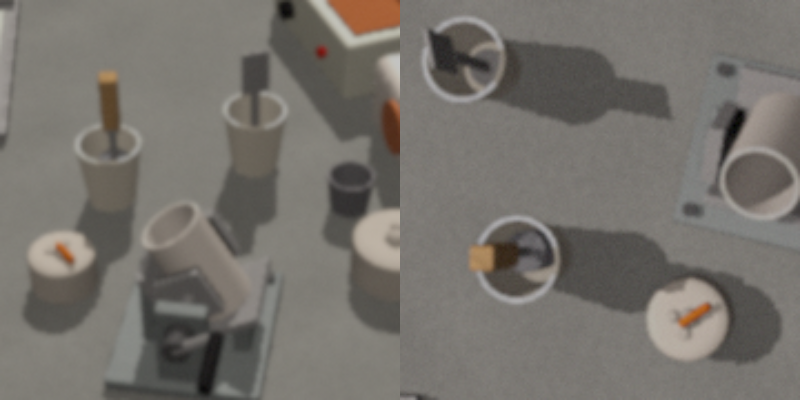

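The brush stands upright in its own pot (left crop (110,100)), 6 mm off centre and with its top at 183 mm. The beaker is still clamped, with its rim where it was. Handing in.

```bash
python3 -c "
from h import *
print(job_done())"
```

```text
the job is handed in; nothing more can be done
None
```

The job is handed in, with no verdict returned. By my measurements the beaker is clamped (jaw force not measured directly), it was scrubbed with four strokes (three plus a check stroke that touched the floor), and the brush stands upright in its own pot, about 6 mm off centre.

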